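# Start the potter's wheel from its control console

## Robot

A 7-joint arm with a two-finger parallel gripper is mounted at the origin on the work surface. World frame = base frame: x ahead of the robot, y to its left, z up, the work surface at z = 0. Lengths are in m, angles in rad, forces in N, time in s.
With the tool pointing down it reaches from about 0.4 to 0.875 m from the base axis. Payload 4.4 kg.
Tool frame: the origin (TCP) lies at the very end of the fingers, on their centre line; the grasp point (between the pads) lies 19 mm behind it; x points along the fingers, z is the direction in which the jaws open and shut, and the axes are right-handed (so a half turn about x gives the same grasp; the last joint's range is limited). The gripper opens to 85 mm and grips with 20 to 120 N. Pads are 22 mm wide; open, the fingers measure 114 mm over their backs; the gripper's body (76 mm by 85 mm) begins 54 mm behind the grasp point. The pads swing forward as they close: fully open they stand 13 mm farther back than shut.
Start: joints at [1.246, 0.628, 0.038, 1.517, -0.027, 0.996, -0.02], TCP at [0.166, -0.628, 0.231] pointing down, gripper open.
Joint ranges: [-3.06, 3.06], [-0.37, 2.12], [-1.25, 1.32], [0.18, 2.47], [-1.1, 4.24], [0.23, 1.98], [-2.94, 2.94]. Speed limits (rad/s): [2.57, 2.57, 3.14, 3.14, 3.14, 3.14, 3.14].

## Interface

Orientations are given as a unit quaternion [x, y, z, w].
In Python, from cell import robot, read_camera, order gives the robot as it stands.
- The arm moves only by the tool arm_command, never from a script. Its argument "increments" is a list of rows, each an object with "delta_rot": the turn, a rotation vector about the tool's x, y, z in rad, a list of three; "delta_pos": the shift along the tool's x, y, z in cm, a list of three; "claw": the opening, from 0 (shut) to 1 (fully open). In form: [{"delta_rot": [wx, wy, wz], "delta_pos": [x, y, z], "claw": claw}, ...]. A call has exactly 8 rows; each row is the pose to reach, as a shift and turn from the pose commanded when the call began, along the tool's axes at that moment; what a row does not reach only later rows make up. A row lasts 1/12 s, in which the tool goes at most 41.7 mm and 7.16 degrees, less where a joint would pass 70% of its speed; a pose out of reach is approached as far as the arm can. A call with a gripper value outside its range is refused whole. The fingers move at their own pace and stop on an object; "newtons" is the grip in N (left out, the last holds). Time passes only in rows, so rows that repeat a pose let the fingers close, or fill a call up. It gives the time, the measured TCP pose, the force and the opening at its end, in the units of the state.
- robot.get_obs(): the state, without advancing time (a new reading comes with each control period).
- read_camera(name): name is "side" or "top" or "wrist"; returns a dict with "image" (400x640x3 uint8, red, green, blue), "depth" (400x640 float32, m along the optical axis (not along the pixel's ray), 0 where there is no reading), "K" (3x3 intrinsics, pixels), "rvec" (rotation vector, rad) and "tvec" (3), from world to camera coordinates, as OpenCV has them; the wrist camera has in their place "hand_eye" (4x4, takes a point from camera to tool coordinates, whose origin is the TCP and whose axes are the tool frame's). Camera axes: x right, y down, z forward; pixel columns grow to the right and rows downward; lengths in m; the calibration is good to about 2 mm. A picture is of the moment at which its call begins: read the wrist's pose just before it.
- order.finish_job(): hands the job in, once; it reports no verdict.
The state is a dict: "time": time; "joint_positions": joint angles; "joint_velocities": joint speeds; "effort": joint torques, N m; "tcp_pos": TCP position; "tool_rot": TCP orientation; "wrist_force": force on the tool from outside, world axes, zero at the start; "wrist_torque": the same for the moment, N m; "grip_width": finger opening in m.
Only numpy, scipy, OpenCV 4.12 (cv2) and the standard library are available. Lean on these libraries where they do the work, as an engineer would, in place of code of your own. Each camera call takes 0.05 s, during which the arm holds its last target. There are 200 camera calls.

## Task

Start the potter's wheel from the grey console, pressing with the closed fingertips and nothing else of the robot: first press the raised, white-marked end of the black rocker fully down so that it stays switched on, then press the blue button fully in until it stays in, and last press the green start button fully down and let it come back up. Keep to that order, do not push the red stop button, and do not pick up, shift or tip any of the drying clay pots standing around.

Things in the scene. Friction and masses are not known exactly. Their poses are not given: they have to be found in the camera images.
- console: Grey flat control console fixed to the table, 220 (x) by 340 (y) by 50 mm high, top level. Origin: centre of its underside, on the table. Its x axis points from the edge nearest the robot to the far edge, y to the left along the row of controls; its yaw varies. The controls stand in one row at x = -35 mm: rocker at y = +125 mm, then to its right the three round buttons, 80 mm apart.
- rocker (a joint): Angle of the black rocker switch, rad: 0 = off, 0.4 = fully on (may start up to 0.06). It stays where it is left; turning it takes about 2 N at the pressing point.
- rocker_on (a point): Point on the top of the rocker's ON half (black, white stripe, 34 x 34 mm), the half at the console's +x, raised when off. Pivot: a line along console y at console x = -35 mm, 60 mm above the table. The point is 16 mm +x of the pivot and 78 mm up when off; when on, the half is level, its top 70 mm up, the point 22 mm from the pivot. Press straight down 20 mm to +x of the pivot. Bezel 84 x 50 mm, top 65 mm up.
- blue (a joint): How far the blue button is pushed in, m: 0 = out, 0.008 = fully in. It stays where it is pushed, with no spring; pushing takes about 3 N.
- blue_top (a point): Centre of the top of the blue button, a flat round cap 36 mm across in a black ring 52 mm across and 12 mm high; cap top 74 mm above the table when out, 66 mm when fully in; it moves straight down. In the console frame at x = -35 mm and y = +35, -45 or -125 mm; the three buttons swap places from run to run.
- green (a joint): How far the green start button is pressed, m: 0 = up, 0.006 = fully down. A spring returns it; fully down takes 4 N.
- green_top (a point): Centre of the top of the green button, a flat round cap 36 mm across in a black ring 52 mm across and 12 mm high; cap top 72 mm above the table when up, 66 mm when fully down. In the console frame at x = -35 mm and y = +35, -45 or -125 mm; the three buttons swap places from run to run.
- red (a joint): How far the red stop button is pushed in, m: 0 = out, 0.006 = fully in; sprung, about 2 N starts it moving.
- red_top (a point): Centre of the top of the red mushroom stop button, head 40 mm across on a yellow ring 52 mm across; top 80 mm above the table. Not to be pushed. In the console frame at x = -35 mm and y = +35, -45 or -125 mm; the three buttons swap places from run to run.
- tagine: Miniature clay tagine (round dish with a pointed lid, one piece, pale clay), 66 mm across, 62 mm high, loose, standing on the far part of the console's top (console x = +60 to +72 mm). Origin: centre of its underside, z up.
- cup_left: Clay cup, 80 mm across at the rim, 95 mm high, loose on the table left (+y) of the console. Origin: centre of its underside, z up.
- cup_right: Dark clay cup, 72 mm across at the rim, 85 mm high, loose on the table right (-y) of the console. Origin: centre of its underside, z up.
- bowl: Pale clay bowl, 110 mm across, 50 mm high, loose on the table beyond the console. Origin: centre of its underside, z up.
There are look-alikes about, which are no part of the job. What is shaped like the tagine but turquoise is not meant.

How it is judged:
By the outcome, as a careful person would: the job done as asked, in the order asked, and still so for the second after the job is handed in, with the robot touching nothing.
It also fails if it takes over 38 s, if anything falls off the work surface, if the arm or the gripper's body presses on something with over 40 N, if the wrist force passes 120 N, or if a joint passes its speed limit or range.

## Working session

There is one attempt and no reset: what is moved stays moved. The work goes in short steps, Python scripts to look and compute and a tool call to move; the robot and the scene stay as the last step left them, time stands still between calls to the robot, and variables do not carry over. Pictures are saved under pics/ and viewed, about 8 in all and at most 12, crops included, and the job is handed in when it is done.

Besides the shell and the picture viewer there is one more tool, called after "Request:" as name(argument=value, ...), one argument or row to a line, values as JSON. arm_command: Moves the arm, as the interface text tells. Its arguments: {"type":"object","properties":{"increments":{"type":"array","items":{"type":"object","properties":{"delta_rot":{"type":"array","items":{"type":"number"}},"delta_pos":{"type":"array","items":{"type":"number"}},"claw":{"type":"number"}}}},"newtons":{"type":"number"}},"required":["increments"]}

```bash
mkdir -p pics; cat > h.py <<'E'
import numpy as np, cv2
from scipy.spatial.transform import Rotation as R
from cell import robot, read_camera, order
def ray_plane(c,uv,z):
    Rm=cv2.Rodrigues(np.array(c["rvec"],float))[0]; t=np.array(c["tvec"],float).ravel()
    o=-Rm.T@t; d=Rm.T@np.linalg.inv(c["K"])@np.array([uv[0],uv[1],1.0])
    return o+d*(z-o[2])/d[2]
def world(c):
    Rm=cv2.Rodrigues(np.array(c["rvec"],float))[0]; t=np.array(c["tvec"],float).ravel()
    v,u=np.mgrid[0:400,0:640]; d=c["depth"]
    p=np.stack([u,v,np.ones_like(u)],-1)@np.linalg.inv(c["K"]).T*d[...,None]
    return (p-t)@Rm
def save(n,im,s=1): cv2.imwrite(f"pics/{n}.png",cv2.resize(im[...,::-1],None,fx=s,fy=s))
E
python3 - <<'E'
from h import *
import pickle
o=robot.get_obs(); print({k:np.round(v,3) for k,v in o.items()})
c={n:read_camera(n) for n in("top","side")}
pickle.dump(c,open("c.pkl","wb"))
for n in c: save(n,c[n]["image"])
E
```

```text
{'time': np.float64(0.0), 'joint_positions': array([ 1.246,  0.629,  0.038,  1.518, -0.027,  0.996, -0.02 ]), 'joint_velocities': array([-0.   ,  0.   , -0.   , -0.   , -0.002,  0.   ,  0.001]), 'effort': array([ 1.0000e-03, -5.6340e+01,  1.2260e+00, -1.9344e+01,  1.1000e-02,
        1.0000e-02, -0.0000e+00]), 'tcp_pos': array([ 0.166, -0.628,  0.23 ]), 'tool_rot': array([ 0.432,  0.561, -0.431,  0.56 ]), 'wrist_force': array([-0.239, -0.31 ,  0.389]), 'wrist_torque': array([ 0.025, -0.031, -0.046]), 'grip_width': np.float64(0.085)}
```

View pics/top.png

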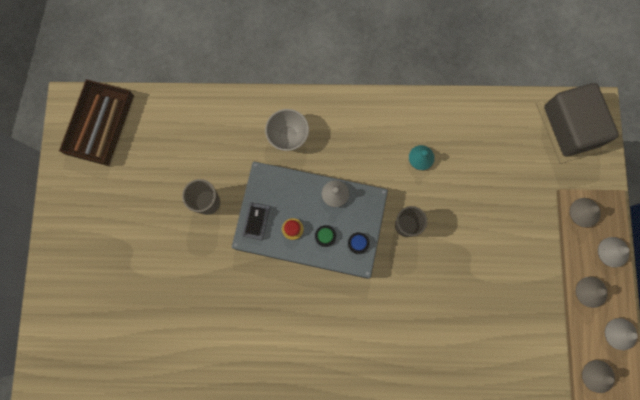

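View pics/side.png

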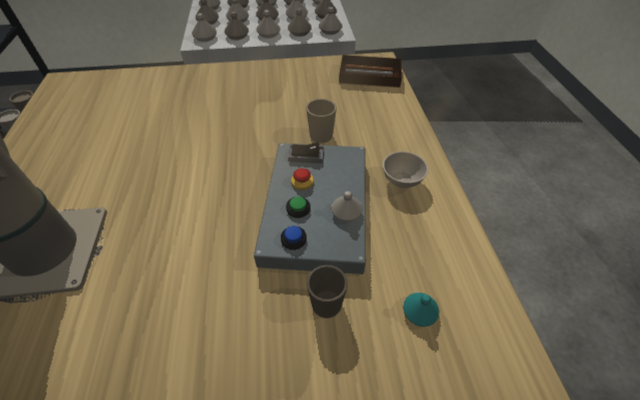

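The top view shows the console with the rocker at (256,220), its white mark at (258,212), red at (292,229), green at (325,236) and blue at (358,243). The tagine is at (336,192), the cups at (201,196) and (410,222), the bowl at (288,130) and the turquoise look-alike at (421,158). The side view gives the same order: rocker (306,153), red (302,178), green (297,205), blue (293,236).

Could be confused: green with the turquoise tagine (421,158), blue with the dark cup (410,222), the rocker with the black rings. I choose the caps sitting in rings in the console row.

```bash
python3 - <<'E'
from h import *
import pickle
c=pickle.load(open("c.pkl","rb"))
P={}
for n in c:
    im=c[n]["image"]; hsv=cv2.cvtColor(im,cv2.COLOR_RGB2HSV); H,S,V=cv2.split(hsv)
    roi=np.zeros((400,640),bool)
    if n=="top": roi[195:260,235:385]=1
    else: roi[140:255,262:345]=1
    for k,(a,b,z) in dict(red=(-6,6,.08),green=(55,80,.072),blue=(108,130,.074)).items():
        h=H.astype(int); h[h>170]-=180
        m=((h>=a)&(h<=b)&(S>140)&(V>40)&roi).astype(np.uint8)
        nn,l,st,ce=cv2.connectedComponentsWithStats(m); i=1+st[1:,4].argmax()
        w=ray_plane(c[n],ce[i],z); P[n,k]=w; print(n,k,ce[i].round(1),st[i,2:],w.round(4))
        W=world(c[n])[l==i]; print("   depth",np.median(W,0).round(4))
    # console top by depth
    W=world(c[n]); m=((abs(W[...,2]-.05)<.006)&(S<110)).astype(np.uint8)
    nn,l,st,ce=cv2.connectedComponentsWithStats(m); i=1+st[1:,4].argmax()
    pts=W[l==i][:,:2].astype(np.float32); print("console",len(pts),cv2.minAreaRect(pts))
for n in c:
    d=P[n,"red"]-P[n,"blue"]; print(n,"yaw",np.arctan2(-d[0],d[1]),np.linalg.norm(d[:2]))
A=c["top"]["image"][195:260,230:390]; B=c["side"]["image"][140:255,255:355]
save("crop",np.hstack([cv2.resize(A,(480,195),interpolation=2),cv2.resize(B,(170,195),interpolation=2)]),1.2)
E
```

```text
top red [291.8 227.7] [ 15  15 175] [0.5527 0.0856 0.08  ]
   depth [0.5522 0.0853 0.0804]
top green [329. 234.] [1 1 1] [ 0.5401 -0.0017  0.072 ]
   depth [ 0.5401 -0.0017  0.0721]
top blue [358.2 242.1] [ 16  15 174] [ 0.5218 -0.0702  0.074 ]
   depth [ 0.5221 -0.0698  0.074 ]
console 10071 ((0.581001877784729, 0.04390215873718262), (0.33990511298179626, 0.22050800919532776), 78.67184448242188)
side red [301.5 174.7] [ 16  13 170] [0.5568 0.0775 0.08  ]
   depth [0.5569 0.0804 0.0768]
side green [302. 205.] [1 1 1] [ 0.5501 -0.0035  0.072 ]
   depth [ 0.5501 -0.0032  0.0716]
side blue [293. 234.] [ 17  17 232] [ 0.5257 -0.0766  0.074 ]
   depth [ 0.5258 -0.0752  0.0719]
console 9148 ((0.5850998759269714, 0.042846083641052246), (0.34164801239967346, 0.21957501769065857), 78.46808624267578)
top yaw -0.1955316784607926 0.1587916933370778
side yaw -0.19939679138385596 0.15718899440754006
```

View pics/crop.png

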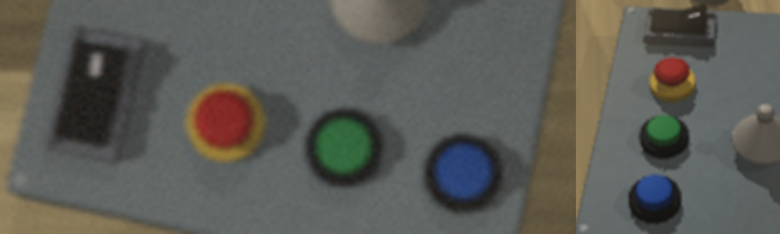

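The crop confirms the order from left to right: rocker with the white mark on the far end, then red, green and blue. Both views agree to about 4 mm, with yaw about -0.198 and the console centre near (0.583, 0.043). Next I compute moves towards the rocker, going around at a safe height with the jaws along console y.

```bash
cat >> h.py <<'E'
YAW=-.198; C=np.array([.583,.0434])
def con(x,y,z,c=C):
    return np.r_[c+np.array([[np.cos(YAW),-np.sin(YAW)],[np.sin(YAW),np.cos(YAW)]])@[x,y],z]
def goal_rot(cur):
    yc=np.array([-np.sin(YAW),np.cos(YAW),0])
    out=[]
    for s in(1,-1):
        x=np.array([0,0,-1.]); z=s*yc; out.append(R.from_matrix(np.c_[x,np.cross(z,x),z]))
    return min(out,key=lambda r:(cur.inv()*r).magnitude())
def delta(p,o=None,rot=True):
    o=o or robot.get_obs(); r=R.from_quat(o["tool_rot"])
    return (r.inv().apply(p-o["tcp_pos"])*100).round(2),((r.inv()*goal_rot(r)).as_rotvec().round(3) if rot else 0)
E
python3 - <<'E'
from h import *
o=robot.get_obs(); print(R.from_quat(o["tool_rot"]).as_matrix().round(3))
for p in ([.45,-.42,.22],[.58,-.15,.2],con(-.015,.125,.17)): print(np.round(p,3),delta(np.array(p),o))
E
```

```text
[[-0.     0.967  0.256]
 [ 0.002  0.256 -0.967]
 [-1.    -0.    -0.002]]
[ 0.45 -0.42  0.22] (array([  1.07,  32.75, -12.82]), array([ 0.457, -0.002,  0.   ]))
[ 0.58 -0.15  0.2 ] (array([  3.11,  52.23, -35.6 ]), array([ 0.457, -0.002,  0.   ]))
[0.593 0.169 0.17 ] (array([  6.16,  61.63, -66.09]), array([ 0.457, -0.002,  0.   ]))
```

Request:
arm_command(
  increments=[
    {"delta_pos":[0.2,3.5,-1.4],"delta_rot":[0.06,0,0],"claw":0},
    {"delta_pos":[0.4,7.2,-2.8],"delta_rot":[0.12,0,0],"claw":0},
    {"delta_pos":[0.5,11,-4.3],"delta_rot":[0.18,0,0],"claw":0},
    {"delta_pos":[0.7,14.8,-5.8],"delta_rot":[0.24,0,0],"claw":0},
    {"delta_pos":[0.8,18.5,-7.2],"delta_rot":[0.3,0,0],"claw":0},
    {"delta_pos":[0.9,22.2,-8.7],"delta_rot":[0.36,0,0],"claw":0},
    {"delta_pos":[1,26,-10.2],"delta_rot":[0.42,0,0],"claw":0},
    {"delta_pos":[1.1,29.5,-11.6],"delta_rot":[0.457,0,0],"claw":0},
  ],
)

```text
time: 0.77
tcp_pos: [0.4236, -0.4386, 0.2199]
tool_rot: [0.548, 0.448, -0.547, 0.447]
wrist_force: [-0.3, -0.0, 0.3]
grip_width: 0.0001
```

```bash
python3 - <<'E'
from h import *
o=robot.get_obs(); print(o["time"],o["tcp_pos"],o["grip_width"],o["joint_positions"].round(2))
for p in ([.56,-.2,.2],con(-.015,.125,.17)): print(np.round(p,3),delta(np.array(p),o))
E
```

```text
0.7667 [ 0.42364464 -0.43859469  0.2199284 ] 0.00014455065074117141 [ 0.65  0.59  0.17  1.65 -0.12  0.91 -0.91]
[ 0.56 -0.2   0.2 ] (array([  2.01,   8.62, -26.09]), array([-0.002, -0.001,  0.   ]))
[0.593 0.169 0.17 ] (array([  5.04,   4.51, -62.9 ]), array([-0.002, -0.001,  0.   ]))
```

Request:
arm_command(
  increments=[
    {"delta_pos":[0.3,1.2,-3.7],"claw":0},
    {"delta_pos":[0.6,2.3,-7.4],"claw":0},
    {"delta_pos":[0.9,3.4,-11.2],"claw":0},
    {"delta_pos":[1.2,4.5,-15],"claw":0},
    {"delta_pos":[1.5,5.6,-18.8],"claw":0},
    {"delta_pos":[1.7,6.4,-22.5],"claw":0},
    {"delta_pos":[1.9,6.8,-26.3],"claw":0},
    {"delta_pos":[2.1,7,-30.2],"claw":0},
  ],
)

```text
invalid input
```

Request:
arm_command(
  increments=[
    {"delta_pos":[0.3,-0.2,-4],"claw":0},
    {"delta_pos":[0.6,-0.5,-8],"claw":0},
    {"delta_pos":[0.9,-0.8,-12],"claw":0},
    {"delta_pos":[1.2,-1.1,-16],"claw":0},
    {"delta_pos":[1.5,-1.4,-20],"claw":0},
    {"delta_pos":[1.8,-1.7,-24],"claw":0},
    {"delta_pos":[2.1,-2,-27],"claw":0},
    {"delta_pos":[2.1,-2,-27],"claw":0},
  ],
)

```text
invalid input
```

```bash
python3 - <<'E'
from h import *
o=robot.get_obs(); print(o["time"],o["tcp_pos"],o["wrist_force"],o["joint_positions"].round(2))
c=read_camera("wrist"); save("w1",c["image"]); W=c["hand_eye"]; print(W.round(3)); 
v,u=np.mgrid[0:400,0:640]; p=np.stack([u,v,np.ones_like(u)],-1)@np.linalg.inv(c["K"]).T*c["depth"][...,None]
r=R.from_quat(o["tool_rot"]).as_matrix(); w=(p@W[:3,:3].T+W[:3,3])@r.T+o["tcp_pos"]
np.save("w1.npy",w)
hsv=cv2.cvtColor(c["image"],cv2.COLOR_RGB2HSV).astype(int);h=hsv[...,0];h[h>170]-=180
for k,(a,b) in dict(red=(-6,6),green=(50,85),blue=(105,130)).items():
    m=((h>=a)&(h<=b)&(hsv[...,1]>120)&(abs(w[...,2]-.075)<.01)&(c["depth"]>0)).astype(np.uint8)
    n,l,st,ce=cv2.connectedComponentsWithStats(m)
    if n>1:
        i=1+st[1:,4].argmax(); q=w[l==i]; print(k,ce[i].round(),st[i,4],((q.min(0)+q.max(0))/2).round(4))
print("pred red",con(-.035,.035,.08),"green",con(-.035,-.045,.072),"blue",con(-.035,-.125,.074))
print(delta(con(-.015,.125,.1),o))
E
```

```text
0.7667 [ 0.42364464 -0.43859469  0.2199284 ] [-0.3089978  -0.00401649  0.27973444] [ 0.65  0.59  0.17  1.65 -0.12  0.91 -0.91]
[[ 0.002 -0.262  0.965 -0.144]
 [ 0.    -0.965 -0.262  0.067]
 [ 1.     0.001 -0.002 -0.   ]
 [ 0.     0.     0.     1.   ]]
pred red [0.55556864 0.08460098 0.08      ] green [0.53983194 0.00616402 0.072     ] blue [ 0.52409523 -0.07227294  0.074     ]
(array([ 12.04,   4.51, -62.89]), array([-0.002, -0.001,  0.   ]))
```

View pics/w1.png

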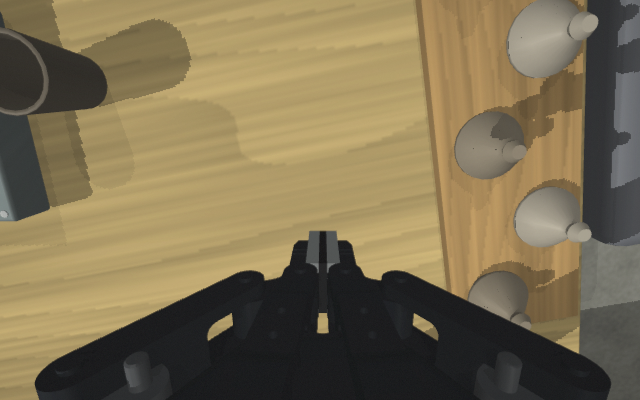

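The moves were refused because they left out `delta_rot`, so the picture shows only the second waypoint: dark cup at (30,75), console corner at (10,210), closed fingertips at (322,250). I resend the moves with `delta_rot`.

Request:
arm_command(
  increments=[
    {"delta_pos":[0.3,1.2,-3.7],"delta_rot":[0,0,0],"claw":0},
    {"delta_pos":[0.6,2.3,-7.4],"delta_rot":[0,0,0],"claw":0},
    {"delta_pos":[0.9,3.4,-11.2],"delta_rot":[0,0,0],"claw":0},
    {"delta_pos":[1.2,4.5,-15],"delta_rot":[0,0,0],"claw":0},
    {"delta_pos":[1.5,5.6,-18.8],"delta_rot":[0,0,0],"claw":0},
    {"delta_pos":[1.7,6.4,-22.5],"delta_rot":[0,0,0],"claw":0},
    {"delta_pos":[1.9,6.8,-26.3],"delta_rot":[0,0,0],"claw":0},
    {"delta_pos":[2.1,7,-30.2],"delta_rot":[0,0,0],"claw":0},
  ],
)

```text
time: 1.48
tcp_pos: [0.5505, -0.157, 0.1989]
tool_rot: [-0.547, -0.448, 0.547, -0.448]
wrist_force: [0.6, -0.4, -0.6]
grip_width: -0.0
```

Request:
arm_command(
  increments=[
    {"delta_pos":[0.3,-0.2,-4],"delta_rot":[0,0,0],"claw":0},
    {"delta_pos":[0.6,-0.5,-8],"delta_rot":[0,0,0],"claw":0},
    {"delta_pos":[0.9,-0.8,-12],"delta_rot":[0,0,0],"claw":0},
    {"delta_pos":[1.2,-1.1,-16],"delta_rot":[0,0,0],"claw":0},
    {"delta_pos":[1.5,-1.4,-20],"delta_rot":[0,0,0],"claw":0},
    {"delta_pos":[1.8,-1.7,-24],"delta_rot":[0,0,0],"claw":0},
    {"delta_pos":[2.1,-2,-27],"delta_rot":[0,0,0],"claw":0},
    {"delta_pos":[2.1,-2,-27],"delta_rot":[0,0,0],"claw":0},
  ],
)

```text
time: 2.15
tcp_pos: [0.5828, 0.1201, 0.1771]
tool_rot: [0.545, 0.453, -0.544, 0.449]
wrist_force: [0.4, 0.6, 0.1]
grip_width: 0.0001
```

```bash
cat > look.py <<'E'
from h import *
import sys
o=robot.get_obs(); print(o["time"],o["tcp_pos"],o["wrist_force"],o["joint_positions"].round(2))
c=read_camera("wrist"); save(sys.argv[1],c["image"]); W=c["hand_eye"]
v,u=np.mgrid[0:400,0:640]; p=np.stack([u,v,np.ones_like(u)],-1)@np.linalg.inv(c["K"]).T*c["depth"][...,None]
r=R.from_quat(o["tool_rot"]).as_matrix(); w=(p@W[:3,:3].T+W[:3,3])@r.T+o["tcp_pos"]
np.save(sys.argv[1]+".npy",w)
hsv=cv2.cvtColor(c["image"],cv2.COLOR_RGB2HSV).astype(int);h=hsv[...,0];h[h>170]-=180
for k,(a,b) in dict(red=(-6,6),green=(50,85),blue=(105,130)).items():
    m=((h>=a)&(h<=b)&(hsv[...,1]>120)&(abs(w[...,2]-.072)<.012)&(c["depth"]>0)).astype(np.uint8)
    n,l,st,ce=cv2.connectedComponentsWithStats(m)
    if n>1:
        i=1+st[1:,4].argmax(); q=w[l==i]; print(k,ce[i].round(),st[i,4],((q.min(0)+q.max(0))/2).round(4),"topz",np.percentile(q[:,2],90).round(4))
print("pred red",con(-.035,.035,.08),"green",con(-.035,-.045,.072),"blue",con(-.035,-.125,.074))
E
python3 look.py w2; python3 -c "
from h import *
print(delta(con(-.015,.125,.1)))"
```

```text
2.15 [0.58278887 0.12013151 0.17709059] [0.39999953 0.57467453 0.12462581] [-0.36  0.62  0.17  1.74 -0.15  0.8  -1.87]
red [367. 217.] 1539 [0.5577 0.0879 0.0784] topz 0.0815
green [457. 215.] 1417 [0.5393 0.0073 0.068 ] topz 0.0735
blue [549. 217.] 1620 [ 0.5231 -0.0701  0.069 ] topz 0.0753
pred red [0.55556864 0.08460098 0.08      ] green [0.53983194 0.00616402 0.072     ] blue [ 0.52409523 -0.07227294  0.074     ]
(array([ 7.74, -0.  , -5.44]), array([ 0.008, -0.002,  0.002]))
```

View pics/w2.png

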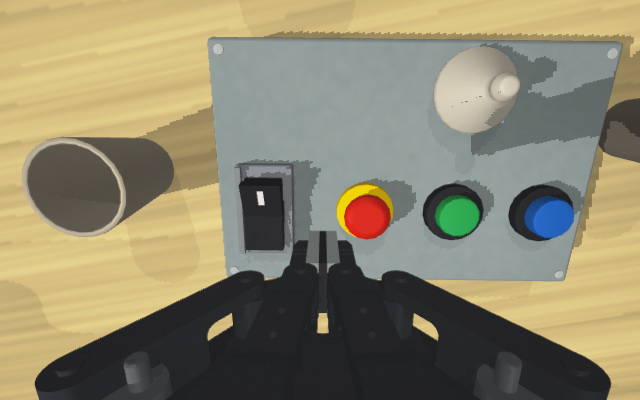

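The wrist view shows the rocker at (262,212) with its white stripe at the far raised end, red (367,217), green (457,215) and blue (549,217). Depth positions match the prediction to 1–3 mm. Next I move over the rocker and descend.

Request:
arm_command(
  increments=[
    {"delta_pos":[0,0,-2.7],"delta_rot":[0.008,0,0],"claw":0},
    {"delta_pos":[1,0,-5.4],"delta_rot":[0.008,0,0],"claw":0},
    {"delta_pos":[3,0,-5.4],"delta_rot":[0.008,0,0],"claw":0},
    {"delta_pos":[5,0,-5.4],"delta_rot":[0.008,0,0],"claw":0},
    {"delta_pos":[7,0,-5.4],"delta_rot":[0.008,0,0],"claw":0},
    {"delta_pos":[8.3,0,-5.4],"delta_rot":[0.008,0,0],"claw":0},
    {"delta_pos":[8.7,0,-5.4],"delta_rot":[0.008,0,0],"claw":0},
    {"delta_pos":[8.7,0,-5.4],"delta_rot":[0.008,0,0],"claw":0},
  ],
)

```text
time: 2.87
tcp_pos: [0.5935, 0.1612, 0.0902]
tool_rot: [-0.548, -0.446, 0.55, -0.445]
wrist_force: [0.5, 0.3, 0.3]
grip_width: 0.0004
```

```bash
python3 -c "
from h import *
o=robot.get_obs();print(o['tcp_pos'],o['wrist_force'],delta(con(-.015,.125,.070),o))"
```

```text
[0.59346223 0.16124155 0.09017526] [0.5233291  0.28998265 0.27180998] (array([ 2.02, -0.21, -0.74]), array([-0.01 ,  0.002,  0.002]))
```

Request:
arm_command(
  increments=[
    {"delta_pos":[0,-0.2,-0.7],"delta_rot":[-0.01,0,0],"claw":0},
    {"delta_pos":[0,-0.2,-0.7],"delta_rot":[-0.01,0,0],"claw":0},
    {"delta_pos":[0,-0.2,-0.7],"delta_rot":[-0.01,0,0],"claw":0},
    {"delta_pos":[0,-0.2,-0.7],"delta_rot":[-0.01,0,0],"claw":0},
    {"delta_pos":[0.3,-0.2,-0.7],"delta_rot":[-0.01,0,0],"claw":0},
    {"delta_pos":[0.6,-0.2,-0.7],"delta_rot":[-0.01,0,0],"claw":0},
    {"delta_pos":[0.8,-0.2,-0.7],"delta_rot":[-0.01,0,0],"claw":0},
    {"delta_pos":[0.8,-0.2,-0.7],"delta_rot":[-0.01,0,0],"claw":0},
  ],
)

```text
time: 3.53
tcp_pos: [0.5932, 0.1702, 0.0827]
tool_rot: [-0.546, -0.449, 0.547, -0.448]
wrist_force: [-0.5, -0.1, 0.1]
grip_width: 0.0001
```

```bash
python3 -c "
from h import *
o=robot.get_obs();print(o['tcp_pos'],o['wrist_force'],delta(con(-.015,.125,.070),o))"
```

```text
[0.59319347 0.17023263 0.08268983] [-0.49493579 -0.12965043  0.05233665] (array([ 1.27, -0.  ,  0.14]), array([0.002, 0.001, 0.001]))
```

Aligned and not yet touching. I press down in small steps to a little past the end stop.

Request:
arm_command(
  increments=[
    {"delta_pos":[0.2,0,0.1],"delta_rot":[0,0,0],"claw":0},
    {"delta_pos":[0.4,0,0.1],"delta_rot":[0,0,0],"claw":0},
    {"delta_pos":[0.6,0,0.1],"delta_rot":[0,0,0],"claw":0},
    {"delta_pos":[0.8,0,0.1],"delta_rot":[0,0,0],"claw":0},
    {"delta_pos":[1.0,0,0.1],"delta_rot":[0,0,0],"claw":0},
    {"delta_pos":[1.2,0,0.1],"delta_rot":[0,0,0],"claw":0},
    {"delta_pos":[1.3,0,0.1],"delta_rot":[0,0,0],"claw":0},
    {"delta_pos":[1.3,0,0.1],"delta_rot":[0,0,0],"claw":0},
  ],
)

```text
time: 4.2
tcp_pos: [0.5935, 0.1694, 0.0702]
tool_rot: [0.547, 0.449, -0.547, 0.449]
wrist_force: [1.0, -0.4, 2.3]
grip_width: -0.0002
```

Request:
arm_command(
  increments=[
    {"delta_pos":[0.1,0,0],"delta_rot":[0,0,0],"claw":0},
    {"delta_pos":[0.2,0,0],"delta_rot":[0,0,0],"claw":0},
    {"delta_pos":[0.2,0,0],"delta_rot":[0,0,0],"claw":0},
    {"delta_pos":[0.2,0,0],"delta_rot":[0,0,0],"claw":0},
    {"delta_pos":[0.2,0,0],"delta_rot":[0,0,0],"claw":0},
    {"delta_pos":[0.2,0,0],"delta_rot":[0,0,0],"claw":0},
    {"delta_pos":[0.2,0,0],"delta_rot":[0,0,0],"claw":0},
    {"delta_pos":[0.2,0,0],"delta_rot":[0,0,0],"claw":0},
  ],
)

```text
time: 4.87
tcp_pos: [0.5936, 0.1694, 0.07]
tool_rot: [0.547, 0.449, -0.546, 0.449]
wrist_force: [-2.0, -1.4, 14.2]
grip_width: -0.0001
```

The rocker bottomed out at 0.070 m with 14 N, which is fully on. Now up and across to blue.

Request:
arm_command(
  increments=[
    {"delta_pos":[-3,0,0],"delta_rot":[0,0,0],"claw":0},
    {"delta_pos":[-7,0,0],"delta_rot":[0,0,0],"claw":0},
    {"delta_pos":[-8,0,3],"delta_rot":[0,0,0],"claw":0},
    {"delta_pos":[-8,-0.4,7],"delta_rot":[0,0,0],"claw":0},
    {"delta_pos":[-8,-0.8,11],"delta_rot":[0,0,0],"claw":0},
    {"delta_pos":[-8,-1.2,15],"delta_rot":[0,0,0],"claw":0},
    {"delta_pos":[-8,-1.6,19],"delta_rot":[0,0,0],"claw":0},
    {"delta_pos":[-8,-2,22.5],"delta_rot":[0,0,0],"claw":0},
  ],
)

```text
time: 5.53
tcp_pos: [0.5276, -0.0495, 0.1479]
tool_rot: [-0.546, -0.449, 0.548, -0.448]
wrist_force: [0.3, -1.2, 0.0]
grip_width: -0.0001
```

Request:
arm_command(
  increments=[
    {"delta_pos":[0,0,2.5],"delta_rot":[0,0,0],"claw":0},
    {"delta_pos":[0,0,2.5],"delta_rot":[0,0,0],"claw":0},
    {"delta_pos":[0,0,2.5],"delta_rot":[0,0,0],"claw":0},
    {"delta_pos":[0,0,2.5],"delta_rot":[0,0,0],"claw":0},
    {"delta_pos":[0,0,2.5],"delta_rot":[0,0,0],"claw":0},
    {"delta_pos":[0,0,2.5],"delta_rot":[0,0,0],"claw":0},
    {"delta_pos":[0,0,2.5],"delta_rot":[0,0,0],"claw":0},
    {"delta_pos":[0,0,2.5],"delta_rot":[0,0,0],"claw":0},
  ],
)

```text
time: 6.2
tcp_pos: [0.5252, -0.0709, 0.1482]
tool_rot: [0.546, 0.449, -0.546, 0.449]
wrist_force: [-1.1, -0.2, 0.1]
grip_width: 0.0002
```

```bash
python3 look.py w3; python3 -c "
from h import *
o=robot.get_obs();print(o['tcp_pos'],o['wrist_force'],delta(con(-.035,-.125,.074),o))"
```

```text
6.2 [ 0.52519913 -0.07093051  0.14822905] [-1.12289649 -0.1619737   0.10192403] [-0.01  0.58  0.14  1.94 -0.13  0.63 -1.56]
red [107. 204.] 2185 [0.5572 0.0868 0.0783] topz 0.0819
green [218. 202.] 1787 [0.5402 0.0109 0.0688] topz 0.0738
blue [321. 203.] 1780 [ 0.5239 -0.0686  0.0691] topz 0.0757
pred red [0.55556864 0.08460098 0.08      ] green [0.53983194 0.00616402 0.072     ] blue [ 0.52409523 -0.07227294  0.074     ]
[ 0.52520861 -0.07117028  0.14827165] [-0.88894091  0.0865978   0.2799714 ] (array([ 7.43, -0.09,  0.13]), array([ 0.003, -0.   ,  0.   ]))
```

View pics/w3.png

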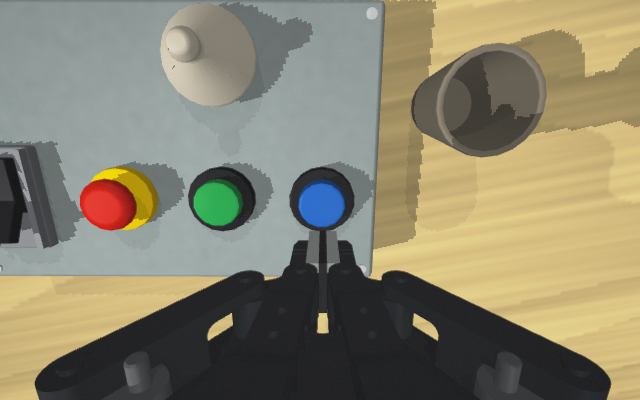

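The blue cap at (321,203) lines up with the fingertip column, and tagine and cup are clear. Descending.

Request:
arm_command(
  increments=[
    {"delta_pos":[2.5,-0.1,0],"delta_rot":[0,0,0],"claw":0},
    {"delta_pos":[5,-0.1,0],"delta_rot":[0,0,0],"claw":0},
    {"delta_pos":[6.5,-0.1,0],"delta_rot":[0,0,0],"claw":0},
    {"delta_pos":[7,-0.1,0],"delta_rot":[0,0,0],"claw":0},
    {"delta_pos":[7.3,-0.1,0],"delta_rot":[0,0,0],"claw":0},
    {"delta_pos":[7.6,-0.1,0],"delta_rot":[0,0,0],"claw":0},
    {"delta_pos":[7.9,-0.1,0],"delta_rot":[0,0,0],"claw":0},
    {"delta_pos":[8.1,-0.1,0],"delta_rot":[0,0,0],"claw":0},
  ],
)

```text
time: 6.92
tcp_pos: [0.5241, -0.0716, 0.0679]
tool_rot: [0.547, 0.449, -0.546, 0.449]
wrist_force: [-1.8, 0.4, 2.7]
grip_width: -0.0001
```

Request:
arm_command(
  increments=[
    {"delta_pos":[0.1,0,0],"delta_rot":[0,0,0],"claw":0},
    {"delta_pos":[0.2,0,0],"delta_rot":[0,0,0],"claw":0},
    {"delta_pos":[0.3,0,0],"delta_rot":[0,0,0],"claw":0},
    {"delta_pos":[0.3,0,0],"delta_rot":[0,0,0],"claw":0},
    {"delta_pos":[0.3,0,0],"delta_rot":[0,0,0],"claw":0},
    {"delta_pos":[0.3,0,0],"delta_rot":[0,0,0],"claw":0},
    {"delta_pos":[0.3,0,0],"delta_rot":[0,0,0],"claw":0},
    {"delta_pos":[0.3,0,0],"delta_rot":[0,0,0],"claw":0},
  ],
)

```text
time: 7.58
tcp_pos: [0.5241, -0.0716, 0.0658]
tool_rot: [0.547, 0.449, -0.546, 0.449]
wrist_force: [-4.1, 1.6, 14.2]
grip_width: -0.0
```

Blue bottomed at 0.0658 m with 14 N. I rise, go to above green, and check rocker and blue before starting.

Request:
arm_command(
  increments=[
    {"delta_pos":[-3,0,0],"delta_rot":[0,0,0],"claw":0},
    {"delta_pos":[-7,0,0],"delta_rot":[0,0,0],"claw":0},
    {"delta_pos":[-8.4,0,-2.5],"delta_rot":[0,0,0],"claw":0},
    {"delta_pos":[-8.4,0,-5.5],"delta_rot":[0,0,0],"claw":0},
    {"delta_pos":[-8.4,0,-8],"delta_rot":[0,0,0],"claw":0},
    {"delta_pos":[-8.4,0,-8],"delta_rot":[0,0,0],"claw":0},
    {"delta_pos":[-8.4,0,-8],"delta_rot":[0,0,0],"claw":0},
    {"delta_pos":[-8.4,0,-8],"delta_rot":[0,0,0],"claw":0},
  ],
)

```text
time: 8.25
tcp_pos: [0.5399, 0.006, 0.1484]
tool_rot: [0.547, 0.448, -0.547, 0.449]
wrist_force: [0.5, -0.0, -1.0]
grip_width: 0.0002
```

```bash
python3 look.py w4; python3 -c "
from h import *
w=np.load('w4.npy')
for n,y in (('rocker',.125),('blue',-.125)):
  for x in((-.055,-.045,-.03,-.022,-.015,-.008) if n=='rocker' else (-.045,-.035,-.025)):
    p=con(x,y,0); m=np.hypot(w[...,0]-p[0],w[...,1]-p[1])<.004; print(n,x,m.sum(),np.median(w[m][:,2]).round(4) if m.any() else 0)
o=robot.get_obs();print(o['tcp_pos'],o['wrist_force'],delta(con(-.035,-.045,.066),o))"
```

```text
8.25 [0.53992865 0.00603499 0.14841296] [ 0.47899793 -0.04332349 -0.95983943] [-0.17  0.59  0.16  1.91 -0.14  0.65 -1.69]
red [212. 204.] 2091 [0.5573 0.0871 0.0785] topz 0.0816
green [319. 202.] 1695 [0.5399 0.0098 0.0685] topz 0.0737
blue [421. 200.] 1612 [ 0.5252 -0.0696  0.0653] topz 0.0676
pred red [0.55556864 0.08460098 0.08      ] green [0.53983194 0.00616402 0.072     ] blue [ 0.52409523 -0.07227294  0.074     ]
rocker -0.055 96 0.0812
rocker -0.045 101 0.0768
rocker -0.03 87 0.0713
rocker -0.022 87 0.0713
rocker -0.015 102 0.0716
rocker -0.008 97 0.0715
blue -0.045 78 0.0668
blue -0.035 77 0.0668
blue -0.025 86 0.067
[0.53976361 0.00540576 0.14834139] [ 0.50851271 -0.64381548  0.05793562] (array([ 8.23, -0.01, -0.08]), array([ 0.   ,  0.001, -0.001]))
```

View pics/w4.png

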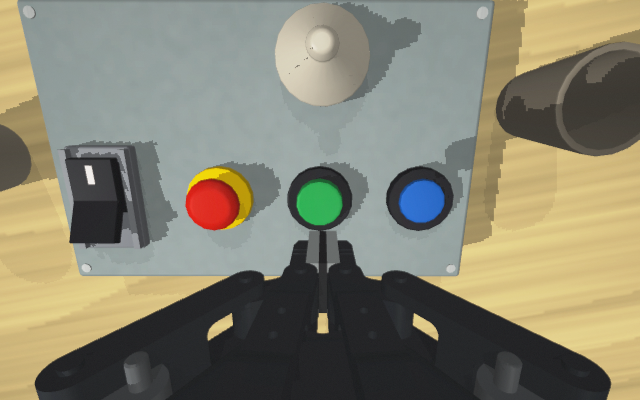

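Rocker (ON half level, 0.0714 with a ~1.4 mm depth bias) and blue (flush, 0.0668) are both set. Green at (319,202) is centred under the fingers, so I press it.

Request:
arm_command(
  increments=[
    {"delta_pos":[2.5,0,0],"delta_rot":[0,0,0],"claw":0},
    {"delta_pos":[5,0,0],"delta_rot":[0,0,0],"claw":0},
    {"delta_pos":[6.5,0,0],"delta_rot":[0,0,0],"claw":0},
    {"delta_pos":[7.2,0,0],"delta_rot":[0,0,0],"claw":0},
    {"delta_pos":[7.5,0,0],"delta_rot":[0,0,0],"claw":0},
    {"delta_pos":[7.8,0,0],"delta_rot":[0,0,0],"claw":0},
    {"delta_pos":[8.1,0,0],"delta_rot":[0,0,0],"claw":0},
    {"delta_pos":[8.3,0,0],"delta_rot":[0,0,0],"claw":0},
  ],
)

```text
time: 8.97
tcp_pos: [0.54, 0.0059, 0.066]
tool_rot: [0.547, 0.448, -0.547, 0.449]
wrist_force: [-2.4, -2.0, 8.0]
grip_width: 0.0002
```

Request:
arm_command(
  increments=[
    {"delta_pos":[0.1,0,0],"delta_rot":[0,0,0],"claw":0},
    {"delta_pos":[0.2,0,0],"delta_rot":[0,0,0],"claw":0},
    {"delta_pos":[0.2,0,0],"delta_rot":[0,0,0],"claw":0},
    {"delta_pos":[0.2,0,0],"delta_rot":[0,0,0],"claw":0},
    {"delta_pos":[0.2,0,0],"delta_rot":[0,0,0],"claw":0},
    {"delta_pos":[0.2,0,0],"delta_rot":[0,0,0],"claw":0},
    {"delta_pos":[0.2,0,0],"delta_rot":[0,0,0],"claw":0},
    {"delta_pos":[0.2,0,0],"delta_rot":[0,0,0],"claw":0},
  ],
)

```text
time: 9.63
tcp_pos: [0.5401, 0.0059, 0.0658]
tool_rot: [0.547, 0.448, -0.546, 0.449]
wrist_force: [-4.4, -1.9, 19.1]
grip_width: 0.0005
```

Green bottomed at 0.0658 m with 19 N. Now I lift straight off.

Request:
arm_command(
  increments=[
    {"delta_pos":[-2,0,0],"delta_rot":[0,0,0],"claw":0},
    {"delta_pos":[-5,0,0],"delta_rot":[0,0,0],"claw":0},
    {"delta_pos":[-8,0,0],"delta_rot":[0,0,0],"claw":0},
    {"delta_pos":[-10,0,0],"delta_rot":[0,0,0],"claw":0},
    {"delta_pos":[-10,0,0],"delta_rot":[0,0,0],"claw":0},
    {"delta_pos":[-10,0,0],"delta_rot":[0,0,0],"claw":0},
    {"delta_pos":[-10,0,0],"delta_rot":[0,0,0],"claw":0},
    {"delta_pos":[-10,0,0],"delta_rot":[0,0,0],"claw":0},
  ],
)

```text
time: 10.3
tcp_pos: [0.539, 0.007, 0.1624]
tool_rot: [-0.546, -0.449, 0.547, -0.448]
wrist_force: [-0.6, -0.0, 0.5]
grip_width: 0.0001
```

```bash
python3 look.py w5; python3 -c "
from h import *
w=np.load('w5.npy')
for n,x,y in (('rocker',-.015,.125),('blue',-.035,-.125),('green',-.035,-.045),('red',-.035,.035)):
    p=con(x,y,0); m=np.hypot(w[...,0]-p[0],w[...,1]-p[1])<.004; print(n,np.median(w[m][:,2]).round(4))
"
```

```text
10.3 [0.5390007  0.00695403 0.16243228] [-0.61285023 -0.00329403  0.45431296] [-0.17  0.57  0.16  1.9  -0.14  0.68 -1.7 ]
red [219. 197.] 1865 [0.5572 0.0872 0.0786] topz 0.0818
green [320. 195.] 1528 [0.54   0.0096 0.0683] topz 0.0737
blue [417. 194.] 1449 [ 0.5253 -0.0691  0.0651] topz 0.0675
pred red [0.55556864 0.08460098 0.08      ] green [0.53983194 0.00616402 0.072     ] blue [ 0.52409523 -0.07227294  0.074     ]
rocker 0.0714
blue 0.0667
green 0.2014
red 0.0812
```

View pics/w5.png

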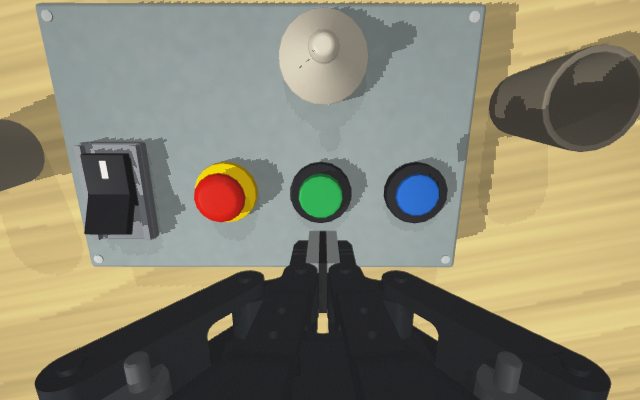

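The rocker (110,190) is on, blue (417,194) is in, green (320,195) is back up and red (219,197) is out. The tagine and the cups are undisturbed, and the robot touches nothing, so I hand in.

```bash
python3 -c "
from h import *
print(order.finish_job())"
```

```text
the job is handed in; nothing more can be done
None
```

I pressed the rocker, then blue, then green with the closed fingertips, and handed the job in at about 10.4 s; no verdict is reported at hand-in.

| Control | End stop (m) | Force (N) | Last depth check (m) |
|---|---|---|---|
| Rocker | 0.070 | 14 | 0.0714, ON half level |
| Blue | 0.0658 | 14 | 0.067, stayed in |
| Green | 0.0658 | 19 | 0.0737, back up |
| Red | not touched | – | 0.081, still out |

- **Depth bias:** the wrist depth reads about 1–1.5 mm high, which accounts for the small differences from the nominal heights.
- **Disagreement:** the top and side views differed by about 4 mm on the console position; I used the mean, and the wrist view matched it to 1–4 mm.
- **Pots:** the last wrist picture shows the tagine standing undisturbed and, at the edges, parts of both cups. The bowl was outside that view, but the arm never went near it.
- **Slip:** two move calls were refused for a missing field, which moved nothing; I resent them.
- **Picture checks:** one point sample over green hit the fingers (0.2014), so green's height comes from its colour mask instead.

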